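Stack the drive parts of a torque wrench on the assembly fixture

ROBOT

A 6-joint arm with a two-finger parallel gripper is mounted at the origin on the work surface. World frame = base frame: x ahead of the robot, y to its left, z up, the work surface at z = 0. Lengths are in mm, angles in rad, forces in N, time in s.
With the tool pointing down it reaches from about 350 to 800 mm from the base axis. Payload 7.3 kg.
Tool frame: the origin (TCP) lies at the very end of the fingers, on their centre line; the grasp point (between the pads) lies 19 mm behind it; z points along the fingers, y is the line along which they close (so a half turn about z gives the same grasp; the last joint's range is limited). The gripper opens to 85 mm and grips with 20 to 120 N. Pads are 22 mm wide; open, the fingers measure 114 mm over their backs; the gripper's body (76 mm by 85 mm) begins 54 mm behind the grasp point. The pads swing forward as they close: fully open they stand 13 mm farther back than shut.
Start: joints at [1.13, 0.342, 1.524, -0, 1.275, -0.146], TCP at [152.524, 502.379, 192.422] pointing down, gripper open.
Joint ranges: [-2.53, 2.53], [-0.77, 2.02], [0.04, 2.7], [-1, 4.14], [0.28, 2.66], [-3.11, 3.11]. Speed limits (rad/s): [2.57, 2.57, 3.14, 3.14, 3.14, 3.14].

INTERFACE

Orientations are given as a unit quaternion [x, y, z, w].
In Python, from bench import bot gives the robot as it stands.
- The arm moves only by the shell command python3 -m jog 'ROWS'. ROWS is JSON, a list that holds one entry, the list of rows, each a list of 5 numbers: the opening in per cent of the stroke, from 0 (shut) to 100 (fully open), then the shift along the tool's x, y, z in mm, then the turn about the tool's z in degrees. In form: [[[claw, dx, dy, dz, spin], ...]]. A call has 1 to 20 rows; each row is the pose to reach, as a shift and turn from the pose commanded when the call began, along the tool's axes at that moment; what a row does not reach only later rows make up. A row lasts 1/10 s, in which the tool goes at most 50 mm and 8.59 degrees, less where a joint would pass 70% of its speed; a pose out of reach is approached as far as the arm can. A call with a gripper value outside its range is refused whole. The fingers move at their own pace and stop on an object; the grip force is fixed at half the most. Time passes only in rows, so rows that repeat a pose let the fingers close. It gives the time, the measured TCP pose, the force, the opening and the grip force at its end, in the units of the state.
- bot.get_state(): the state, without advancing time (a new reading comes with each control period).
- bot.get_image(name): name is "scene" or "top" or "wrist"; returns a dict with "img" (400x640x3 uint8, red, green, blue), "depth" (400x640 float32, mm along the optical axis (not along the pixel's ray), 0 where there is no reading), "fx", "fy", "cx", "cy" (pixels), "k1" (the pictures are not rectified: a ray, as slopes to the right and down, at radius r is drawn at 1 + k1 r^2 times it, then the intrinsics apply), "R" (3x3) and "t" (3): a world point X has camera coordinates R X + t. Camera axes: x right, y down, z forward; pixel columns grow to the right and rows downward; lengths in mm; the calibration is good to about 2 mm. A picture is of the moment at which its call begins.
- bot.job_done(): hands the job in; it is judged then, once.
Trained networks look in a picture, given as the dict that the camera call returned (one of the last four; its "shot" number tells which), for a name from the list of things; names that differ only in an ending like _2 or _b are one class to them, and where a whole thing is asked for, a point or a joint stands for the part that bears it (a point fixed in the world has none). Each returns a list of dicts, best first, with "p" (0 to 1); they miss things now and then, are a little off and sometimes report something else, mostly with a low value. They report only what shows in the picture. A call takes as long as a camera call. They do not tell look-alikes from the thing itself.
- bot.search_frame(picture, target): "bbox" ([left, top, right, bottom] in pixels, round what is visible of it).
- bot.masks_of(picture, target): "pixels" (400x640 bool, what is visible of it) and "bbox" ([left, top, right, bottom] in pixels, round what is visible of it).
- bot.tip_of(picture, target): "point" ([row, column] in pixels: a listed point, or the origin of a listed thing).
The state is a dict: "clock": time; "qpos": joint angles; "qvel": joint speeds; "tau": joint torques, N m; "tcp_pos": TCP position; "tcp_rot": TCP orientation; "contact_force": force on the tool from outside, world axes, zero at the start; "moment": the same for the moment, N m; "gripper_width": finger opening in mm; "grip_force": force on a finger pad.
Only numpy, scipy, OpenCV 4.12 (cv2) and the standard library are available. Lean on these libraries where they do the work, as an engineer would, in place of code of your own. Each camera call takes 0.05 s, during which the arm holds its last target. There are 200 camera calls.

TASK

Stack the torque wrench's drive parts on the fixture with the yellow shoe, one after another from the bottom up: the black collar first, then the steel toothed wheel, then the brass bush, and the red cap last. Set each one down without dropping it, so that it sits fully home and level over the spigot of what lies below it. Leave the white nylon collar where it lies, and let go of everything at the end.

Things in the scene. Friction and masses are not known exactly. Their poses are not given: they have to be found in the camera images.
- collar_center (a point): Black round steel collar, 60 mm in diameter, six small bright screws on its top, 0.35 kg. It stands upright on the bench at the start, 26 mm high without its spigot; underneath is a round socket 27 mm wide and 11 mm deep. The point is on its axis, half-way up the 26 mm (13 mm over its underside); z points up its axis. On top a central coned spigot (20 mm wide at the foot, 12 mm at the tip) stands 8 mm higher. 
- wheel_center (a point): Steel-grey toothed ratchet wheel, 56 mm in diameter over its teeth, 0.38 kg. It stands upright on the bench at the start, 26 mm high without its spigot; underneath is a round socket 27 mm wide and 11 mm deep. The point is on its axis, half-way up the 26 mm (13 mm over its underside); z points up its axis. On top a central coned spigot (20 mm wide at the foot, 12 mm at the tip) stands 8 mm higher. 
- bush_center (a point): Plain golden brass bush, round, 50 mm in diameter, 0.28 kg. It stands upright on the bench at the start, 26 mm high without its spigot; underneath is a round socket 27 mm wide and 11 mm deep. The point is on its axis, half-way up the 26 mm (13 mm over its underside); z points up its axis. On top a central coned spigot (20 mm wide at the foot, 12 mm at the tip) stands 8 mm higher. 
- cap_center (a point): Red round end cap, 45 mm in diameter, flat top with four small dark holes, no spigot, 0.1 kg. It stands upright on the bench at the start, 26 mm high without its spigot; underneath is a round socket 27 mm wide and 11 mm deep. The point is on its axis, half-way up the 26 mm (13 mm over its underside); z points up its axis. 
- nylon_center (a point): White nylon collar, 58 mm in diameter, 0.08 kg: a spare of the same form, not part of this job. It stands upright on the bench at the start, 26 mm high without its spigot; underneath is a round socket 27 mm wide and 11 mm deep. The point is on its axis, half-way up the 26 mm (13 mm over its underside); z points up its axis. On top a central coned spigot (20 mm wide at the foot, 12 mm at the tip) stands 8 mm higher. 
- fix_yellow_seat (a point): Fixture with the yellow shoe, fixed to the bench: a black round base 84 mm in diameter and 14 mm high, with a short tail (reaching 82 mm from the centre, at most 12 mm high) that points roughly to the robot and ends in a yellow shoe. The point is at the centre of the base's top face (14 mm over the bench), z up; a steel coned spigot (20 mm wide at the foot, 12 mm at the tip) stands 8 mm up from here and enters a part's socket.
- fix_blue_seat (a point): Fixture with the blue shoe: the same in every size as the one with the yellow shoe, but its shoe is blue. The point is at the centre of its top face. It stays empty.
Not all that is in view belongs to the job. What is shaped like the part that bears collar_center but blue or purple is not meant.

How it is judged (in metres and radians):
On the way, in this order (a step that is already met when the one before it is completed fails the run):
1. The black collar is seated on the yellow-shoe fixture (horizontal distance between collar_center and fix_yellow_seat below 0.007 m and z of collar_center in the frame of fix_yellow_seat between 0.009 and 0.017 m and angle between collar_center's own z axis and vertical below 0.1 rad), for 0.2 s.
2. The toothed wheel is seated on the black collar (all of step 1 and horizontal distance between wheel_center and collar_center below 0.007 m and z of wheel_center in the frame of collar_center between 0.022 and 0.03 m and angle between wheel_center's own z axis and vertical below 0.1 rad), for 0.2 s.
3. The brass bush is seated on the toothed wheel (all of step 2 and horizontal distance between bush_center and wheel_center below 0.007 m and z of bush_center in the frame of wheel_center between 0.022 and 0.03 m and angle between bush_center's own z axis and vertical below 0.1 rad), for 0.2 s.
4. The red cap is seated on the brass bush (all of step 3 and horizontal distance between cap_center and bush_center below 0.007 m and z of cap_center in the frame of bush_center between 0.022 and 0.03 m and angle between cap_center's own z axis and vertical below 0.1 rad), for 0.2 s.
At the end, for the whole second after the job is handed in: On the yellow-shoe fixture, bottom up: black collar, toothed wheel, brass bush, red cap; each within 7 mm sideways of what is below it, home within 4 mm in height, tilted under 0.1 rad and at rest (under 20 mm/s). White nylon collar within 25 mm of where it was (all of step 4 and linear speed of each of collar, wheel, bush, cap below 0.02 m/s and distance of nylon_center from where it was at the start of the episode below 0.025 m); the robot touches nothing.
It fails at once if The white nylon collar is moved by more than 25 mm (distance of nylon_center from where it was at the start of the episode above 0.025 m).
It fails at once if A part is dropped (let go and falling by some 18 mm or more) ((linear speed of collar above 0.6 m/s and contact force between the fingers and collar below 0.05 N) or (linear speed of wheel above 0.6 m/s and contact force between the fingers and wheel below 0.05 N) or (linear speed of bush above 0.6 m/s and contact force between the fingers and bush below 0.05 N) or (linear speed of cap above 0.6 m/s and contact force between the fingers and cap below 0.05 N)).
It also fails if it takes over 96 s, if anything falls off the work surface, if the arm or the gripper's body presses on something with over 40 N, if the wrist force passes 120 N, or if a joint passes its speed limit or range.

## Working session

There is one attempt and no reset: what is moved stays moved. The work goes in short steps, Python scripts to look and compute and a shell command to move; the robot and the scene stay as the last step left them, time stands still between calls to the robot, and variables do not carry over. Pictures are saved under pics/ and viewed, at most 14 in all, crops included, and the job is handed in when it is done.

```bash
mkdir -p pics; cat > h.py <<'E'
import numpy as np, cv2
from bench import bot
from scipy.spatial.transform import Rotation as Ro
def ray(P,u,v):
    x=(u-P['cx'])/P['fx'];y=(v-P['cy'])/P['fy'];a,b=x,y
    for _ in range(20):
        r=a*a+b*b;a,b=x/(1+P['k1']*r),y/(1+P['k1']*r)
    return np.array([a,b,np.ones_like(a)]) if np.ndim(a) else np.array([a,b,1.])
def at_z(P,u,v,z):
    R=np.array(P['R']);t=np.array(P['t']);c=-R.T@t;d=R.T@ray(P,u,v)
    return c+d*(z-c[2])/d[2]
def cloud(P,m):
    v,u=np.nonzero(m&(P['depth']>0));d=P['depth'][v,u]
    X=ray(P,u.astype(float),v.astype(float))*d
    return (np.array(P['R']).T@(X-np.array(P['t'])[:,None])).T
def save(P,n,crop=None,s=1):
    im=P['img']
    if crop: l,t,r,b=crop; im=im[t:b,l:r]
    cv2.imwrite('pics/'+n,cv2.resize(im[:,:,::-1],None,fx=s,fy=s))
N=['collar_center','wheel_center','bush_center','cap_center','nylon_center']
E
python3 - <<'E'
from h import *
s=bot.get_state();print({k:np.round(v,3).tolist() for k,v in s.items()})
P=bot.get_image('top');save(P,'top.png');
for n in N+['fix_yellow_seat','fix_blue_seat']:
    for r in bot.tip_of(P,n)[:4]:
        v,u=r['point'];z=14 if 'fix' in n else 13
        print(n,round(r['p'],2),np.round([u,v]),np.round(at_z(P,u,v,z)))
for n in N:
    for r in bot.masks_of(P,n)[:4]:
        c=cloud(P,r['pixels']);print(n,round(r['p'],2),r['bbox'],np.round(np.percentile(c,[2,50,98],axis=0)).tolist())
P=bot.get_image('scene');save(P,'scene.png')
E
```

```text
{'clock': 0.0, 'qpos': [1.13, 0.343, 1.525, 0.0, 1.275, -0.146], 'qvel': [0.0, -0.0, -0.001, -0.0, 0.0, -0.001], 'tau': [0.002, -43.368, -24.601, -0.0, 0.008, -0.0], 'tcp_pos': [152.297, 501.926, 191.708], 'tcp_rot': [0.147, 0.989, -0.001, -0.0], 'contact_force': [-0.706, -0.426, -0.224], 'moment': [0.011, 0.041, -0.034], 'grip_force': 0.0, 'gripper_width': 85.374}
collar_center 0.78 [412. 142.] [ 696. -246.   13.]
collar_center 0.76 [299. 194.] [582.  17.  13.]
collar_center 0.72 [306. 148.] [690.  -1.  13.]
collar_center 0.7 [456. 151.] [ 673. -346.   13.]
wheel_center 0.58 [442. 267.] [ 407. -303.   13.]
bush_center 0.94 [194. 171.] [642. 259.  13.]
cap_center 0.75 [416. 184.] [ 597. -251.   13.]
nylon_center 0.66 [186. 270.] [416. 277.  13.]
fix_yellow_seat 0.62 [260. 240.] [480. 109.  14.]
fix_yellow_seat 0.35 [351. 219.] [521. -99.  14.]
fix_blue_seat 0.72 [351. 220.] [521. -98.  14.]
collar_center 0.72 [402.6, 126.9, 428.4, 156.3] [[668.0, -276.0, -0.0], [694.0, -248.0, 26.0], [723.0, -221.0, 34.0]]
collar_center 0.72 [440.9, 136.4, 471.9, 161.8] [[650.0, -369.0, 6.0], [676.0, -340.0, 26.0], [703.0, -315.0, 35.0]]
collar_center 0.71 [293.5, 137.6, 319.3, 165.0] [[652.0, -26.0, 12.0], [679.0, 1.0, 26.0], [707.0, 27.0, 34.0]]
collar_center 0.6 [286.7, 181.4, 315.4, 208.9] [[550.0, -12.0, 20.0], [576.0, 13.0, 26.0], [603.0, 38.0, 34.0]]
wheel_center 0.97 [429.1, 253.6, 455.5, 282.4] [[384.0, -324.0, -0.0], [410.0, -296.0, 25.0], [437.0, -272.0, 34.0]]
bush_center 0.72 [183.8, 159.5, 207.3, 185.9] [[614.0, 238.0, 3.0], [636.0, 259.0, 25.0], [660.0, 283.0, 34.0]]
cap_center 0.89 [407.1, 175.6, 431.1, 201.3] [[572.0, -277.0, 11.0], [592.0, -256.0, 25.0], [611.0, -237.0, 30.0]]
```

View pics/top.png

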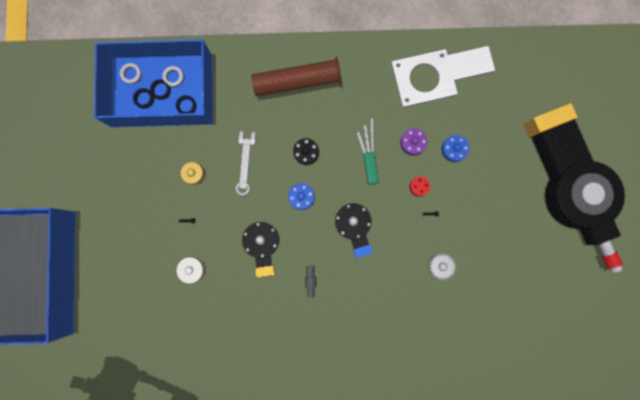

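View pics/scene.png

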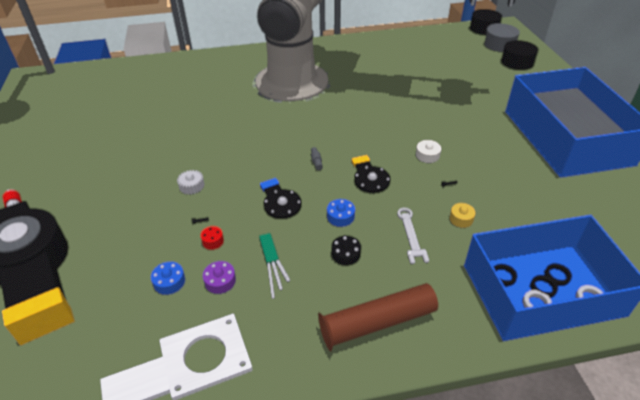

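Candidates for the black collar (top view):
- black collar with bright screws (306,152)
- purple (414,142), blue (456,149) and blue (301,196) look-alikes, all rejected by colour
- O-rings in the tray (160,90) and the fixture bases (260,240) and (353,221), which are not parts

I choose (306,152), about (683,0). The yellow-shoe fixture is at (260,240) and the nylon collar at (189,270). I'll check the collar crop and measure its top rim.

```bash
cat >> h.py <<'E'
def delta(x,y,z,yaw=None):
    "shift/turn in tool axes from now to a world TCP target; yaw=direction of tool x, deg (default azimuth+90)"
    s=bot.get_state();R=Ro.from_quat(s['tcp_rot']).as_matrix()
    if yaw is None: yaw=np.degrees(np.arctan2(y,x))+90
    d=R.T@(np.array([x,y,z])-s['tcp_pos']);now=np.degrees(np.arctan2(R[1,0],R[0,0]))
    sp=-((yaw-now+180)%360-180)
    print('clock',round(s['clock'],1),'tcp',np.round(s['tcp_pos'],1),'-> d',np.round(d,1),'spin',round(sp,1))
def top_fit(P,m,zt,tol=4):
    "centre of the flat top ring at height zt from depth"
    c=cloud(P,m);c=c[abs(c[:,2]-zt)<tol][:,:2].astype(np.float32)
    (x,y),r=cv2.minEnclosingCircle(c);return np.round([x,y,r,*np.mean(c,0)],1),len(c)
E
python3 - <<'E'
from h import *
P=bot.get_image('top');save(P,'crop.png',(230,110,330,290),3)
for r in bot.masks_of(P,'collar_center'):print('collar',np.round(r['bbox']),top_fit(P,r['pixels'],26))
for n in N[1:]:
  r=bot.masks_of(P,n)
  if r:print(n,np.round(r[0]['bbox']),top_fit(P,r[0]['pixels'],26))
# fixtures: spigot top & base
X=cloud(P,np.ones(P['depth'].shape,bool))
for c in ((480,109),(521,-99)):
  s=X[np.hypot(X[:,0]-c[0],X[:,1]-c[1])<60]
  a=s[s[:,2]>9];print(len(a),np.round(a.mean(0)));b=s[s[:,2]>17.5];print('spigot',len(b),np.round(b.mean(0),1))
delta(620,0,190)
E
```

```text
collar [286. 181. 315. 211.] (array([576.5,  13.5,  29.7, 576.3,  13.5]), 442)
collar [440. 136. 470. 161.] (array([ 678.1, -343.1,   29.8,  678.2, -343.5]), 431)
collar [399. 128. 428. 154.] (array([ 695.5, -248.9,   30. ,  695.5, -248.9]), 449)
collar [292. 137. 319. 165.] (array([ 6.808e+02, -5.000e-01,  3.030e+01,  6.802e+02,  1.000e-01]), 452)
wheel_center [429. 256. 455. 283.] (array([ 409.7, -299.8,   29. ,  409.6, -298.4]), 400)
bush_center [180. 160. 210. 185.] (array([637.9, 261.8,  24.9, 636.7, 261.6]), 284)
cap_center [406. 176. 433. 197.] (array([ 592.2, -257.2,   22.2,  592.5, -257.3]), 260)
nylon_center [175. 254. 206. 286.] (array([417.3, 267.3,  28.6, 417.9, 266.2]), 425)
1111 [478. 109.  14.]
spigot 63 [479.6 110.   20.3]
1083 [ 515. -104.   14.]
spigot 79 [ 516.1 -103.8   20. ]
clock 1.0 tcp [152.5 502.4 192.4] -> d [-593.3 -344.9    2.4] spin 73.1
```

View pics/crop.png

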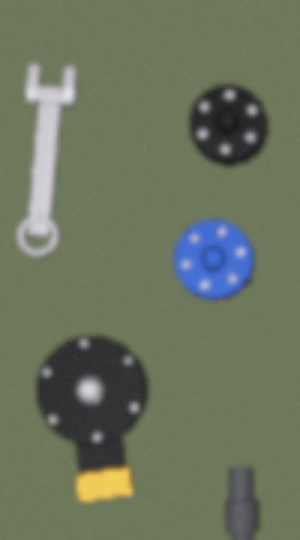

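The crop shows a black collar with six screws at about (306,152) and the yellow-shoe fixture at (261,240). Measured radii match the sizes given, so I go over the collar.

```bash
python3 -m jog '[[[100,-651,-327,0,73],[100,-651,-327,0,73],[100,-651,-327,0,73],[100,-651,-327,0,73],[100,-651,-327,0,73],[100,-651,-327,0,73],[100,-651,-327,0,73],[100,-651,-327,0,73],[100,-651,-327,0,73],[100,-651,-327,0,73],[100,-651,-327,42,73],[100,-651,-327,42,73],[100,-651,-327,42,73],[100,-651,-327,42,73],[100,-651,-327,42,73],[100,-651,-327,42,73],[100,-651,-327,42,73],[100,-651,-327,42,73],[100,-651,-327,42,73],[100,-651,-327,42,73]]]'
python3 - <<'E'
from h import *
print(np.round(bot.get_state()['qpos'],2))
P=bot.get_image('wrist');save(P,'w1.png')
for r in bot.masks_of(P,'collar_center'):print('collar',np.round(r['bbox']),top_fit(P,r['pixels'],26))
delta(680.5,0,40);delta(680.5,0,1)
E
```

```text
clock: 3.0
tcp_pos: [680.2, 1.4, 151.3]
tcp_rot: [0.706, 0.708, 0.0, 0.0]
contact_force: [-0.8, 0.1, 0.3]
gripper_width: 85.5
grip_force: 0.0
[-0.11  0.66  1.1   0.    1.38 -0.11]
collar [282. 141. 348. 207.] (array([681.2,   2.4,  29.8, 681.1,   3.8]), 2820)
collar [170. 127. 236. 196.] (array([577.8,  15.9,  29.6, 578.6,  17. ]), 2936)
collar [303. 352. 352. 387.] (array([ 695.8, -239.3,   28. ,  694.3, -231.5]), 860)
clock 3.1 tcp [680.3   1.1 151.1] -> d [-1.100e+00  1.000e-01  1.111e+02] spin 0.2
clock 3.1 tcp [680.3   1.1 151.1] -> d [-1.100e+00  1.000e-01  1.501e+02] spin 0.2
```

View pics/w1.png

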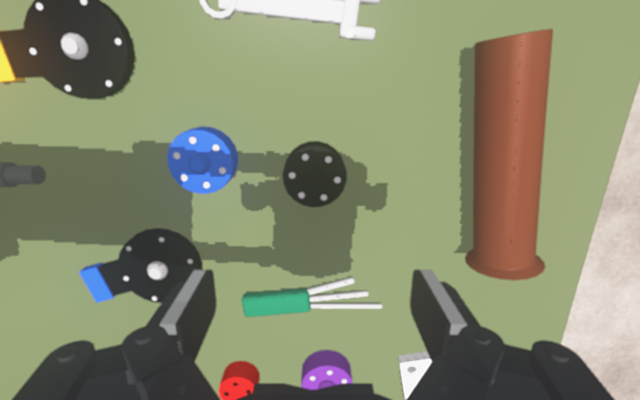

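The wrist view shows the black collar at (315,174), nearly under the TCP and agreeing with the top view. I descend and grip.

```bash
python3 -m jog '[[[100,0.5,0.5,50,0],[100,0.5,0.5,100,0],[100,0.5,0.5,130,0],[100,0.5,0.5,140,0],[100,0.5,0.5,147,0],[100,0.5,0.5,147,0],[100,0.5,0.5,147,0],[100,0.5,0.5,147,0],[0,0.5,0.5,147,0],[0,0.5,0.5,147,0],[0,0.5,0.5,147,0],[0,0.5,0.5,147,0],[0,0.5,0.5,147,0],[0,0.5,0.5,147,0],[0,0.5,0.5,147,0],[0,0.5,0.5,147,0]]]'
```

```text
clock: 4.7
tcp_pos: [680.9, 0.9, 3.4]
tcp_rot: [0.706, 0.708, 0.0, -0.0]
contact_force: [0.1, 0.3, -0.3]
gripper_width: 0.4
grip_force: 0.0
```

```bash
python3 - <<'E'
from h import *
P=bot.get_image('wrist');save(P,'w2.png')
for r in bot.masks_of(P,'collar_center'):print('collar',np.round(r['bbox']),r['p'],top_fit(P,r['pixels'],26))
P=bot.get_image('top')
for r in bot.masks_of(P,'collar_center'):print('collar',np.round(r['bbox']),top_fit(P,r['pixels'],26))
print(bot.get_state()['tcp_pos'])
E
```

```text
collar [ 44. 162. 182. 282.] 0.81 (array([577.6,  15.3,  30.5, 579.1,  18.2]), 9621)
collar [257. 182. 370. 289.] 0.79 (array([681.5,   2.6,  29.8, 681.6,  11.1]), 6517)
collar [400. 130. 428. 156.] (array([ 696. , -249. ,   30. ,  695.8, -247.9]), 442)
collar [439. 134. 471. 163.] (array([ 677.9, -344.3,   30.4,  677.6, -343.4]), 456)
collar [294. 150. 318. 162.] (array([671.6,  -0.7,  25.8, 666.5,  -6.4]), 55)
[680.9379424    0.87045922   3.39107897]
```

View pics/w2.png

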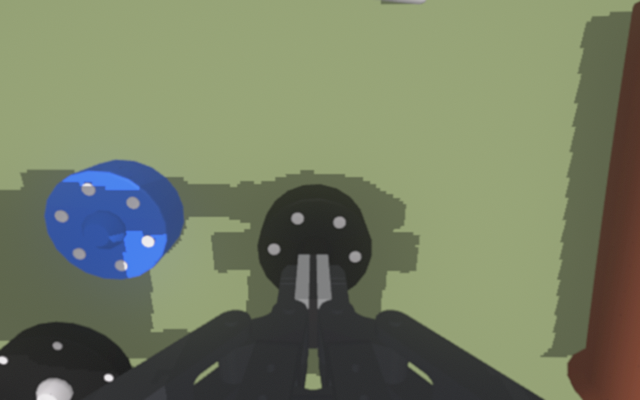

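```bash
python3 - <<'E'
from h import *
P=bot.get_image('wrist')
def at(P,u,v):
    m=np.zeros(P['depth'].shape,bool);m[v,u]=1;c=cloud(P,m);return np.round(c,1).tolist()
for q in [(303,258),(322,258),(303,275),(303,300),(322,300),(290,285),(345,285),(313,215),(313,250),(313,190),(360,270),(200,120),(500,150)]:print(q,at(P,*q))
print(-np.array(P['R']).T@P['t'])
P=bot.get_image('scene');save(P,'s2.png',(280,130,480,300),4)
E
```

```text
(303, 258) [[676.5, 11.8, 50.1]]
(322, 258) [[684.8, 12.2, 50.8]]
(303, 275) [[676.9, 12.2, 64.8]]
(303, 300) [[677.3, 11.1, 79.8]]
(322, 300) [[684.1, 11.4, 80.2]]
(290, 285) [[671.7, 8.4, 66.0]]
(345, 285) [[693.7, 8.8, 66.5]]
(313, 215) [[680.9, 23.1, 27.0]]
(313, 250) [[680.9, 8.1, 35.3]]
(313, 190) [[680.8, 32.1, 14.4]]
(360, 270) [[705.6, -8.1, 26.5]]
(200, 120) [[621.8, 66.1, 1.3]]
(500, 150) [[781.0, 50.4, 0.9]]
[680.84405553  85.81861261 185.24814163]
```

View pics/s2.png

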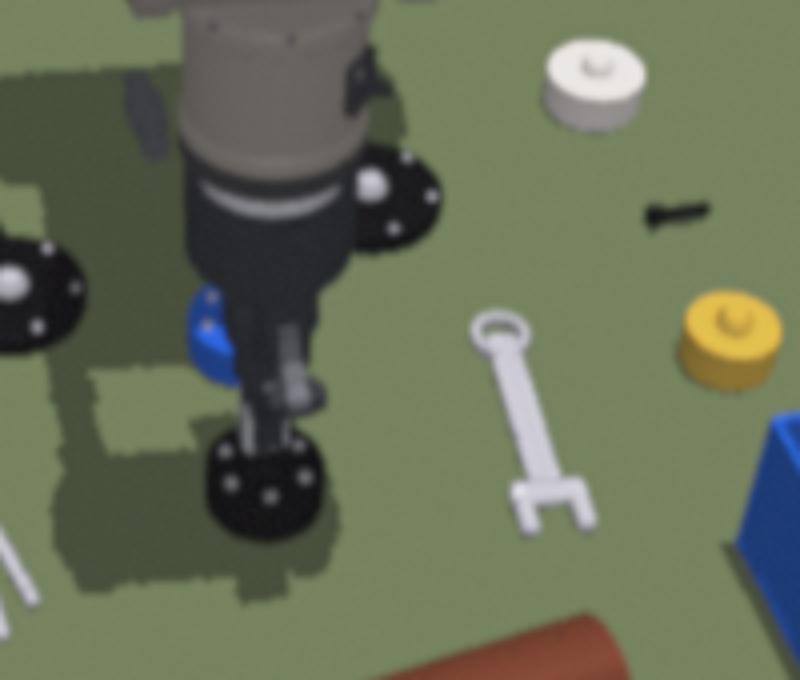

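The fingers shut on nothing. Wrist depth puts the tips at z≈47 while the reported TCP z is 3.4, and the scene view shows them ending just over the collar. So the real tips sit about 44 mm above the reported TCP. The collar hasn't moved. I'll reopen and measure the tips open.

```bash
python3 -m jog '[[[100,0,0,0,0],[100,0,0,0,0],[100,0,0,0,0],[100,0,0,0,0],[100,0,0,0,0],[100,0,0,0,0],[100,0,0,0,0]]]'
python3 - <<'E'
from h import *
P=bot.get_image('wrist');save(P,'w3.png')
X=cloud(P,np.ones(P['depth'].shape,bool));s=bot.get_state()['tcp_pos']
d=X-s
m=(abs(d[:,1])<14)&(abs(d[:,0])>36)&(abs(d[:,0])<60)&(X[:,2]>8)
for sg in (-1,1):
    q=X[m&(d[:,0]*sg>0)];print(len(q),np.round(np.percentile(q,[0,1,5,20,50],axis=0),1).tolist())
E
```

```text
clock: 5.7
tcp_pos: [681.0, 0.9, 3.4]
tcp_rot: [0.706, 0.708, 0.0, -0.0]
contact_force: [0.3, -0.9, 0.5]
gripper_width: 85.6
grip_force: 0.0
7284 [[620.9, -10.7, 54.8], [621.2, -8.9, 58.4], [622.7, -4.4, 63.7], [626.8, 2.7, 76.5], [634.6, 9.1, 96.3]]
7306 [[717.3, -10.8, 55.8], [719.6, -8.9, 58.0], [722.9, -4.3, 63.5], [723.6, 2.8, 76.4], [727.1, 9.0, 97.0]]
```

View pics/w3.png

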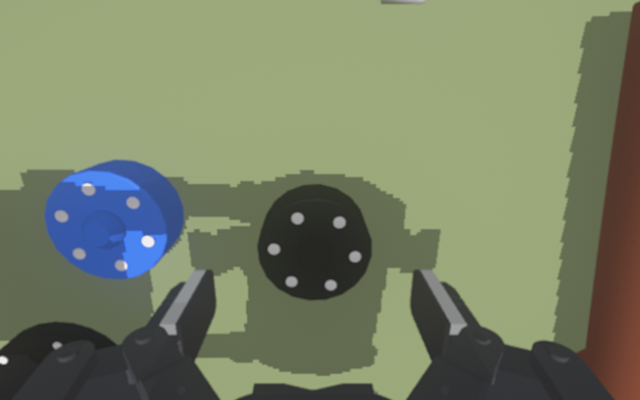

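Open, the tips are at z≈55, so they're about 52 mm above the reported TCP. Gripping a 60 mm part they should be about +46. I go down to a reported z of about -38, which puts the tips near z≈8.

```bash
python3 -m jog '[[[100,-1,0,20,0],[100,-1,0,30,0],[100,-1,0,37,0],[100,-1,0,41,0],[100,-1,0,41,0],[100,-1,0,41,0],[100,-1,0,41,0]]]'
python3 -m jog '[[[0,0,0,0,0],[0,0,0,0,0],[0,0,0,0,0],[0,0,0,0,0],[0,0,0,0,0],[0,0,0,0,0],[0,0,0,0,0]]]'
```

```text
clock: 6.45
tcp_pos: [681.4, -0.2, -36.9]
tcp_rot: [0.706, 0.708, 0.0, 0.0]
contact_force: [-0.1, 0.7, -1.0]
gripper_width: 85.2
grip_force: 0.0
clock: 7.15
tcp_pos: [681.7, -0.2, -36.6]
tcp_rot: [0.706, 0.708, 0.001, 0.001]
contact_force: [-0.1, 0.4, 5.6]
gripper_width: 57.9
grip_force: 65.5
```

```bash
python3 -m jog '[[[0,0,0,-20,0],[0,0,0,-60,0],[0,0,0,-110,0],[0,0,0,-140,0],[0,0,0,-140,0],[0,0,0,-140,0],[0,0,0,-140,0]]]'
python3 - <<'E'
from h import *
P=bot.get_image('wrist');save(P,'w4.png');s=bot.get_state()['tcp_pos']
for r in bot.masks_of(P,'collar_center'):
    c=cloud(P,r['pixels']);print(np.round(r['bbox']),np.round(np.percentile(c-s,[1,50,99],axis=0),1).tolist())
delta(479.5,110,100)
E
```

```text
clock: 7.85
tcp_pos: [679.1, 0.0, 99.2]
tcp_rot: [0.706, 0.708, -0.002, -0.002]
contact_force: [0.4, -1.3, -4.1]
gripper_width: 58.0
grip_force: 65.9
[241. 207. 388. 358.] [[-27.6, -26.0, 39.5], [-0.1, 9.4, 62.9], [27.7, 32.1, 71.3]]
[141. 134. 224. 212.] [[-129.9, -11.2, -95.9], [-98.1, 19.3, -72.7], [-72.4, 44.8, -64.2]]
[  0.   2. 103. 101.] [[-223.1, 72.0, -96.8], [-187.2, 104.9, -84.7], [-156.5, 134.2, -76.1]]
clock 8.0 tcp [679.4   0.   99.5] -> d [ 110.4 -199.7    0.5] spin -12.8
```

View pics/w4.png

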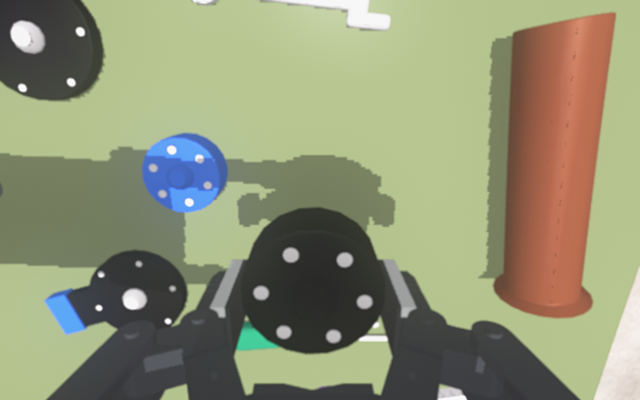

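The collar is held level, at (314,285) in the wrist view, about 2.5 mm off along tool x. The top camera reads about 2.4 mm low in y against the wrist. I'll pause beside the fixture to measure it with the wrist camera.

```bash
python3 -m jog '[[[0,22,-178,0,-13],[0,22,-178,0,-13],[0,22,-178,0,-13],[0,22,-178,0,-13],[0,22,-178,0,-13],[0,22,-178,0,-13],[0,22,-178,0,-13],[0,22,-178,0,-13],[0,22,-178,0,-13]]]'
cat >> h.py <<'E'
def held(P,n):
    "held part top centre relative to TCP, in tool axes (x,y,z)"
    s=bot.get_state();R=Ro.from_quat(s['tcp_rot']).as_matrix()
    best=None
    for r in bot.masks_of(P,n):
        d=(cloud(P,r['pixels'])-s['tcp_pos'])@R
        if np.hypot(*np.median(d,0)[:2])<35: best=d;break
    if best is None: print('not held?');return
    zt=np.median(best[:,2]);f=best[abs(best[:,2]-zt)<3][:,:2].astype(np.float32)
    (x,y),r=cv2.minEnclosingCircle(f);print('held',n,np.round([x,y,r,zt],1),'mean',np.round(f.mean(0),1))
def near(P,c,z0,z1,rad=50):
    X=cloud(P,np.ones(P['depth'].shape,bool));m=(np.hypot(X[:,0]-c[0],X[:,1]-c[1])<rad)&(X[:,2]>z0)&(X[:,2]<z1)
    q=X[m];(x,y),r=cv2.minEnclosingCircle(q[:,:2].astype(np.float32));return len(q),np.round([x,y,r],1),np.round(q.mean(0),1)
E
python3 - <<'E'
from h import *
P=bot.get_image('wrist');save(P,'w5.png')
held(P,'collar_center')
print('spigot',near(P,(480,111),17,24,20));print('base',near(P,(480,111),12.5,16,50))
for n in ('fix_yellow_seat',):
    for r in bot.tip_of(P,n)[:2]:
        v,u=r['point'];print(n,round(r['p'],2),u,v,at_z(P,u,v,14))
delta(481.2,109.6,30)
E
```

```text
clock: 8.85
tcp_pos: [503.5, 21.4, 102.0]
tcp_rot: [0.622, 0.783, -0.0, -0.0]
contact_force: [-0.1, 0.3, -3.6]
gripper_width: 57.8
grip_force: 66.1
held collar_center [  2.6  -0.2  30.3 -62.9] mean [ 5.5 -0.1]
spigot (620, array([480.8, 111.3,  10. ]), array([481. , 111.5,  20.8]))
base (10071, array([480.1, 111. ,  42.6]), array([480.5, 113.1,  14.4]))
fix_yellow_seat 0.98 311.1 71.1 [481.37253189 109.98737104  14.        ]
clock 9.0 tcp [503.1  21.4 102.2] -> d [90.8 -1.4 72.2] spin 0.3
```

View pics/w5.png

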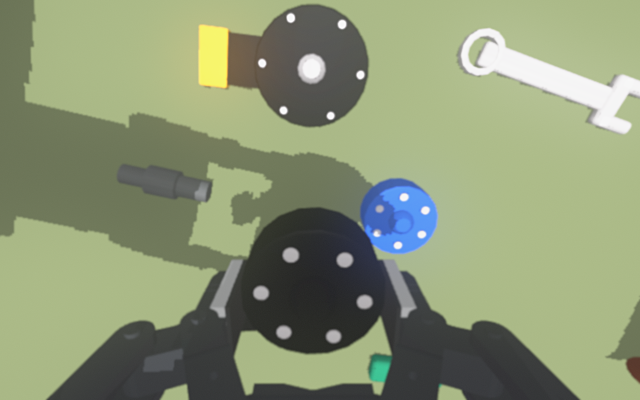

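The yellow-shoe fixture is confirmed at (312,68), spigot at (481,111.2). Now I bring the collar over it and lower it.

```bash
python3 -m jog '[[[0,90,-1,0,0],[0,90,-1,0,0],[0,90,-1,40,0],[0,90,-1,80,0],[0,90,-1,100,0],[0,90,-1,110,0],[0,90,-1,116,0],[0,90,-1,116,0],[0,90,-1,116,0]]]'
python3 -c "
from h import *
delta(481.6,108.7,-22.5)"
```

```text
clock: 9.9
tcp_pos: [482.5, 108.9, -12.7]
tcp_rot: [0.622, 0.783, 0.001, 0.001]
contact_force: [0.0, 0.5, -2.8]
gripper_width: 58.1
grip_force: 66.0
clock 9.9 tcp [482.5 108.9 -12.7] -> d [-0.  -0.9  9.8] spin 0.4
```

```bash
python3 -m jog '[[[0,0,-1,3,0],[0,0,-1,6,0],[0,0,-1,8,0],[0,0,-1,9,0],[0,0,-1,10,0],[0,0,-1,10,0],[0,0,-1,10,0]]]'
```

```text
clock: 10.6
tcp_pos: [480.5, 108.7, -22.6]
tcp_rot: [0.622, 0.783, 0.0, 0.0]
contact_force: [-3.7, -1.2, 8.5]
gripper_width: 58.2
grip_force: 67.5
```

Contact came at the expected height, so I release and lift.

```bash
python3 -m jog '[[[80,0,0,0,0],[80,0,0,0,0],[100,0,0,0,0],[100,0,0,0,0],[100,0,0,0,0],[100,0,0,0,0],[100,0,0,-30,0],[100,0,0,-80,0],[100,0,0,-130,0],[100,0,0,-170,0],[100,0,0,-170,0],[100,0,0,-170,0]]]'
python3 - <<'E'
from h import *
P=bot.get_image('wrist')
for r in bot.masks_of(P,'collar_center')[:4]:
    c=cloud(P,r['pixels']);print(np.round(r['bbox']),np.round(np.median(c,0),1),top_fit(P,r['pixels'],40))
print(near(P,(481,111),38,43,45), near(P,(481,111),44,52,45))
delta(410,-250,150)
E
```

```text
clock: 11.8
tcp_pos: [480.7, 108.7, 146.9]
tcp_rot: [0.622, 0.783, 0.001, 0.001]
contact_force: [0.1, -0.1, -1.8]
gripper_width: 85.6
grip_force: 0.0
[279. 142. 345. 212.] [478.6 114.4  40.4] (array([479.4, 111. ,  29.9, 479.1, 112.6]), 3137)
[354. 250. 410. 312.] [572.3  22.5  26.1] (array([576.3,  16.8,   3.9, 576.3,  16.8]), 2)
(3092, array([479.4, 111.1,  29.8]), array([479.1, 112.3,  40.4])) (353, array([479.4, 111.4,   9.6]), array([479.2, 111.9,  47. ]))
clock 11.9 tcp [479.5 108.6 145. ] -> d [-333.5 -149.    -4.7] spin 44.5
```

The collar is home: top at 40.4 mm, centre within 2 mm of the spigot. Next, the wheel.

```bash
python3 -m jog '[[[100,-380,-158,0,49],[100,-380,-158,0,49],[100,-380,-158,0,49],[100,-380,-158,0,49],[100,-380,-158,0,49],[100,-380,-158,0,49],[100,-380,-158,0,49],[100,-380,-158,0,49],[100,-380,-158,0,49],[100,-380,-158,0,49],[100,-380,-158,0,49],[100,-380,-158,0,49],[100,-380,-158,0,49]]]'
cat >> h.py <<'E'
def grasp(n,z):
    P=bot.get_image('wrist')
    for r in bot.masks_of(P,n)[:3]:
        f,k=top_fit(P,r['pixels'],26);print(n,round(r['p'],2),np.round(r['bbox']),f,k)
        if k>300: delta(f[0],f[1],z,np.nan)
    return P
E
python3 - <<'E'
from h import *
grasp('wheel_center',-37)
E
```

```text
clock: 13.2
tcp_pos: [413.3, -295.6, 146.3]
tcp_rot: [0.89, 0.456, 0.0, -0.0]
contact_force: [-0.7, 0.1, 0.8]
gripper_width: 84.9
grip_force: 0.0
wheel_center 0.85 [279. 149. 343. 212.] [ 409.6 -296.9   28.5  410.5 -295.8] 2340
clock 13.3 tcp [ 413.3 -296.2  146.5] -> d [ -2.8  -2.6 183.5] spin nan
```

```bash
python3 -m jog '[[[100,-3,-2.5,50,0],[100,-3,-2.5,100,0],[100,-3,-2.5,150,0],[100,-3,-2.5,172,0],[100,-3,-2.5,180,0],[100,-3,-2.5,183,0],[100,-3,-2.5,183,0],[100,-3,-2.5,183,0],[0,-3,-2.5,183,0],[0,-3,-2.5,183,0],[0,-3,-2.5,183,0],[0,-3,-2.5,183,0],[0,-3,-2.5,183,0],[0,-3,-2.5,183,0],[0,-3,-2.5,183,0]]]'
python3 -m jog '[[[0,0,0,-20,0],[0,0,0,-60,0],[0,0,0,-110,0],[0,0,0,-160,0],[0,0,0,-160,0],[0,0,0,-160,0],[0,0,0,-160,0]]]'
python3 - <<'E'
from h import *
P=bot.get_image('wrist');held(P,'wheel_center')
delta(479.4,111.1,125)
E
```

```text
clock: 14.8
tcp_pos: [409.4, -298.5, -35.3]
tcp_rot: [0.891, 0.455, 0.0, 0.001]
contact_force: [-1.9, 1.5, 10.3]
gripper_width: 54.4
grip_force: 61.6
clock: 15.5
tcp_pos: [408.0, -297.1, 121.6]
tcp_rot: [0.891, 0.455, -0.001, -0.002]
contact_force: [-0.7, 0.7, -3.9]
gripper_width: 53.8
grip_force: 65.5
held wheel_center [  1.2  -0.5  29.2 -61.7] mean [ 4.5 -0.2]
clock 15.6 tcp [ 408.  -297.2  121.4] -> d [ 372.6 -181.6   -2.6] spin -48.9
```

```bash
python3 -m jog '[[[0,372,-180,0,-49],[0,372,-180,0,-49],[0,372,-180,0,-49],[0,372,-180,0,-49],[0,372,-180,0,-49],[0,372,-180,0,-49],[0,372,-180,0,-49],[0,372,-180,0,-49],[0,372,-180,0,-49],[0,372,-180,0,-49],[0,372,-180,0,-49],[0,372,-180,30,-49],[0,372,-180,70,-49],[0,372,-180,95,-49],[0,372,-180,105,-49],[0,372,-180,105,-49],[0,372,-180,105,-49]]]'
python3 - <<'E'
from h import *
P=bot.get_image('wrist');held(P,'wheel_center')
delta(480.2,110,4)
E
```

```text
clock: 17.3
tcp_pos: [482.2, 108.0, 19.3]
tcp_rot: [0.622, 0.783, 0.001, 0.001]
contact_force: [-0.5, -0.6, -3.3]
gripper_width: 54.1
grip_force: 65.2
held wheel_center [  1.2  -0.8  29.2 -60.9] mean [ 4.3 -0.5]
clock 17.4 tcp [482.6 108.4  19.8] -> d [ 2.1 -2.  15.8] spin 0.2
```

```bash
python3 -m jog '[[[0,2,-2,0,0],[0,2,-2,4,0],[0,2,-2,8,0],[0,2,-2,11,0],[0,2,-2,13,0],[0,2,-2,14.5,0],[0,2,-2,15.5,0],[0,2,-2,15.5,0],[0,2,-2,15.5,0]]]'
```

```text
clock: 18.3
tcp_pos: [478.8, 110.2, 4.7]
tcp_rot: [0.622, 0.783, 0.0, 0.0]
contact_force: [-6.9, -0.8, 17.5]
gripper_width: 53.7
grip_force: 67.3
```

```bash
python3 -m jog '[[[80,0,0,0,0],[80,0,0,0,0],[100,0,0,0,0],[100,0,0,0,0],[100,0,0,0,0],[100,0,0,0,0],[100,0,0,-30,0],[100,0,0,-80,0],[100,0,0,-130,0],[100,0,0,-145,0],[100,0,0,-145,0],[100,0,0,-145,0]]]'
cat >> h.py <<'E'
def stack(P,c,zt):
    print('stack top',near(P,c,zt-2.5,zt+2.5,40),'spigot',near(P,c,zt+4,zt+11,25))
E
python3 - <<'E'
from h import *
P=bot.get_image('wrist');save(P,'w6.png');stack(P,(479.4,111),66)
delta(638.5,264,150)
E
```

```text
clock: 19.5
tcp_pos: [478.4, 110.2, 147.2]
tcp_rot: [0.622, 0.783, -0.0, -0.0]
contact_force: [0.4, -0.3, -0.9]
gripper_width: 85.6
grip_force: 0.0
stack top (2956, array([478.3, 111.6,  28.9]), array([477.8, 113. ,  66.1])) spigot (410, array([477.9, 112.2,   9.8]), array([477.9, 112.5,  73. ]))
clock 19.6 tcp [477.9 110.1 146.5] -> d [113.4 191.3  -3.9] spin -9.4
```

View pics/w6.png

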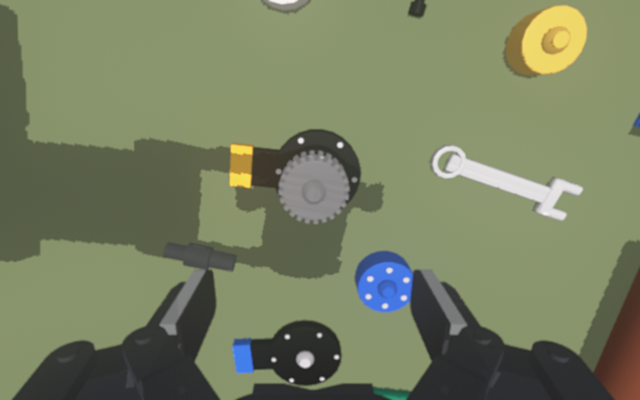

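The wheel is seated level: grey disc at (314,187), top at 66.1 mm. The bush at (547,40) is next.

```bash
python3 -m jog '[[[100,113,191,-4,-9],[100,113,191,-4,-9],[100,113,191,-4,-9],[100,113,191,-4,-9],[100,113,191,-4,-9],[100,113,191,-4,-9],[100,113,191,-4,-9],[100,113,191,-4,-9],[100,113,191,-4,-9]]]'
python3 - <<'E'
from h import *
grasp('bush_center',-35.5)
E
```

```text
clock: 20.45
tcp_pos: [638.7, 262.7, 151.9]
tcp_rot: [0.559, 0.829, -0.0, -0.0]
contact_force: [-0.0, -0.3, 0.2]
gripper_width: 85.4
grip_force: 0.0
bush_center 0.92 [285. 146. 341. 201.] [637.7 264.3  24.8 637.3 265.5] 1863
clock 20.6 tcp [639.1 262.9 152.4] -> d [  1.8  -0.8 187.9] spin nan
```

```bash
python3 -m jog '[[[100,2,-1,50,0],[100,2,-1,100,0],[100,2,-1,150,0],[100,2,-1,176,0],[100,2,-1,184,0],[100,2,-1,186,0],[100,2,-1,186,0],[100,2,-1,186,0],[0,2,-1,186,0],[0,2,-1,186,0],[0,2,-1,186,0],[0,2,-1,186,0],[0,2,-1,186,0],[0,2,-1,186,0],[0,2,-1,186,0]]]'
python3 -m jog '[[[0,0,0,-20,0],[0,0,0,-60,0],[0,0,0,-110,0],[0,0,0,-160,0],[0,0,0,-180,0],[0,0,0,-180,0],[0,0,0,-180,0]]]'
python3 - <<'E'
from h import *
P=bot.get_image('wrist');held(P,'bush_center')
delta(478.1,111.8,145)
E
```

```text
clock: 22.05
tcp_pos: [638.3, 265.3, -32.7]
tcp_rot: [0.558, 0.83, 0.001, 0.001]
contact_force: [-1.3, 0.9, 6.4]
gripper_width: 47.9
grip_force: 62.5
clock: 22.75
tcp_pos: [636.8, 264.8, 144.3]
tcp_rot: [0.558, 0.83, -0.001, -0.001]
contact_force: [0.3, 0.5, -4.0]
gripper_width: 47.7
grip_force: 62.7
held bush_center [ -0.9   0.5  25.4 -60.1] mean [1.9 0.2]
clock 22.9 tcp [636.1 264.6 142.7] -> d [ -82.1 -203.9   -1.3] spin 8.9
```

```bash
python3 -m jog '[[[0,-81,-204,0,9],[0,-81,-204,0,9],[0,-81,-204,0,9],[0,-81,-204,0,9],[0,-81,-204,0,9],[0,-81,-204,0,9],[0,-81,-204,0,9],[0,-81,-204,40,9],[0,-81,-204,75,9],[0,-81,-204,90,9],[0,-81,-204,93,9],[0,-81,-204,93,9],[0,-81,-204,93,9]]]'
python3 - <<'E'
from h import *
P=bot.get_image('wrist');held(P,'bush_center')
delta(477.4,112.6,32.5)
E
```

```text
clock: 24.15
tcp_pos: [480.2, 113.6, 53.6]
tcp_rot: [0.622, 0.783, 0.001, 0.001]
contact_force: [0.5, 0.1, -3.0]
gripper_width: 48.1
grip_force: 63.0
held bush_center [ -0.6  -0.4  25.3 -58.7] mean [ 2.1 -0.2]
clock 24.2 tcp [480.1 113.5  53.9] -> d [-0.2 -2.9 21.4] spin -0.1
```

```bash
python3 -m jog '[[[0,-0.3,-2,0,0],[0,-0.3,-2,5,0],[0,-0.3,-2,10,0],[0,-0.3,-2,14,0],[0,-0.3,-2,17,0],[0,-0.3,-2,19,0],[0,-0.3,-2,20.5,0],[0,-0.3,-2,21,0],[0,-0.3,-2,21,0]]]'
```

```text
clock: 25.15
tcp_pos: [477.2, 112.4, 33.2]
tcp_rot: [0.622, 0.783, 0.0, 0.0]
contact_force: [-4.8, -0.8, 12.4]
gripper_width: 47.8
grip_force: 64.7
```

```bash
python3 -m jog '[[[75,0,0,0,0],[75,0,0,0,0],[100,0,0,0,0],[100,0,0,0,0],[100,0,0,0,0],[100,0,0,0,0],[100,0,0,-30,0],[100,0,0,-80,0],[100,0,0,-115,0],[100,0,0,-115,0],[100,0,0,-115,0],[100,0,0,-115,0]]]'
python3 - <<'E'
from h import *
P=bot.get_image('wrist');stack(P,(478,112),92)
print(near(P,(478,112),62,69,40))
delta(593.3,-254.8,150)
E
```

```text
clock: 26.35
tcp_pos: [476.3, 112.4, 145.7]
tcp_rot: [0.622, 0.783, -0.001, -0.001]
contact_force: [-0.6, -0.6, 0.4]
gripper_width: 85.2
grip_force: 0.0
stack top (2837, array([477.1, 111.6,  25. ]), array([476.7, 113. ,  92.3])) spigot (489, array([477. , 111.6,   9.7]), array([476.8, 112.5,  99. ]))
(452, array([478.1, 111.9,  28.6]), array([477.7, 129.1,  65.2]))
clock 26.4 tcp [476.2 112.4 145.5] -> d [-384.2   30.7   -4.8] spin 36.3
```

The bush is home: top at 92.3 mm. The red cap is last.

```bash
python3 -m jog '[[[100,-384,31,-4,36],[100,-384,31,-4,36],[100,-384,31,-4,36],[100,-384,31,-4,36],[100,-384,31,-4,36],[100,-384,31,-4,36],[100,-384,31,-4,36],[100,-384,31,-4,36],[100,-384,31,-4,36],[100,-384,31,-4,36],[100,-384,31,-4,36],[100,-384,31,-4,36]]]'
python3 - <<'E'
from h import *
P=grasp('cap_center',-32.5);save(P,'w7.png')
E
```

```text
clock: 27.6
tcp_pos: [594.3, -252.9, 150.7]
tcp_rot: [0.833, 0.553, -0.0, -0.0]
contact_force: [0.4, -0.1, -0.4]
gripper_width: 85.6
grip_force: 0.0
cap_center 0.95 [287. 156. 338. 208.] [ 592.9 -256.1   22.4  593.2 -255.2] 1739
clock 27.7 tcp [ 594.6 -253.3  151.2] -> d [ -3.3  -0.5 183.7] spin nan
```

View pics/w7.png

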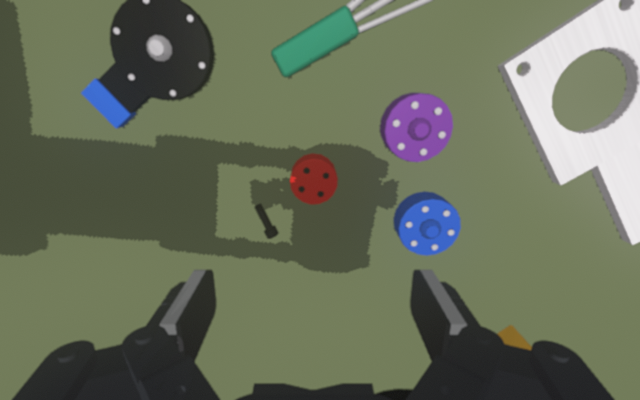

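The red cap is at (313,180), with the screw at (262,215) close to the left finger. I'll go down with the fingers part closed.

```bash
python3 -m jog '[[[78,-3,-0.5,50,0],[78,-3,-0.5,100,0],[78,-3,-0.5,150,0],[78,-3,-0.5,172,0],[78,-3,-0.5,181,0],[78,-3,-0.5,183,0],[78,-3,-0.5,183,0],[78,-3,-0.5,183,0],[0,-3,-0.5,183,0],[0,-3,-0.5,183,0],[0,-3,-0.5,183,0],[0,-3,-0.5,183,0],[0,-3,-0.5,183,0],[0,-3,-0.5,183,0],[0,-3,-0.5,183,0]]]'
python3 -m jog '[[[0,0,0,-20,0],[0,0,0,-60,0],[0,0,0,-110,0],[0,0,0,-160,0],[0,0,0,-180,0],[0,0,0,-180,0],[0,0,0,-180,0]]]'
python3 - <<'E'
from h import *
P=bot.get_image('wrist');held(P,'cap_center')
delta(477.1,111.7,145)
E
```

```text
clock: 29.2
tcp_pos: [593.8, -257.5, -30.3]
tcp_rot: [0.833, 0.553, 0.001, 0.001]
contact_force: [-0.8, 0.7, 6.4]
gripper_width: 42.7
grip_force: 60.9
clock: 29.9
tcp_pos: [592.5, -256.8, 147.6]
tcp_rot: [0.833, 0.553, -0.0, -0.0]
contact_force: [-0.5, 0.3, -0.7]
gripper_width: 42.8
grip_force: 61.1
held cap_center [  1.3   0.   22.6 -57.7] mean [3.  0.2]
clock 30.0 tcp [ 591.8 -256.5  145.7] -> d [ 294.5 -248.9    1.9] spin -36.1
```

```bash
python3 -m jog '[[[0,293,-248,0,-36],[0,293,-248,0,-36],[0,293,-248,0,-36],[0,293,-248,0,-36],[0,293,-248,0,-36],[0,293,-248,0,-36],[0,293,-248,0,-36],[0,293,-248,0,-36],[0,293,-248,0,-36],[0,293,-248,0,-36],[0,293,-248,40,-36],[0,293,-248,60,-36],[0,293,-248,65,-36],[0,293,-248,65,-36],[0,293,-248,65,-36]]]'
python3 - <<'E'
from h import *
P=bot.get_image('wrist');held(P,'cap_center')
delta(477.4,110.4,60.8)
E
```

```text
clock: 31.5
tcp_pos: [479.3, 108.7, 83.6]
tcp_rot: [0.622, 0.783, 0.0, 0.0]
contact_force: [-0.1, 1.0, -0.7]
gripper_width: 42.9
grip_force: 61.3
held cap_center [  1.3   0.   22.6 -56.1] mean [ 2.9 -0.4]
clock 31.6 tcp [479.4 109.1  84. ] -> d [ 1.7 -1.7 23.2] spin 0.1
```

```bash
python3 -m jog '[[[0,1.7,-1.7,0,0],[0,1.7,-1.7,5,0],[0,1.7,-1.7,10,0],[0,1.7,-1.7,15,0],[0,1.7,-1.7,18,0],[0,1.7,-1.7,20,0],[0,1.7,-1.7,22,0],[0,1.7,-1.7,23,0],[0,1.7,-1.7,23,0],[0,1.7,-1.7,23,0]]]'
```

```text
clock: 32.6
tcp_pos: [476.5, 110.6, 61.6]
tcp_rot: [0.622, 0.783, 0.0, 0.0]
contact_force: [-6.0, -0.6, 16.1]
gripper_width: 43.2
grip_force: 63.0
```

```bash
python3 -m jog '[[[70,0,0,0,0],[70,0,0,0,0],[100,0,0,0,0],[100,0,0,0,0],[100,0,0,0,0],[100,0,0,0,0],[100,0,0,-30,0],[100,0,0,-80,0],[100,0,0,-110,0],[100,0,0,-110,0],[100,0,0,-110,0],[100,0,0,-110,0]]]'
python3 - <<'E'
from h import *
P=bot.get_image('wrist');save(P,'w8.png');print(near(P,(477,111.6),114,122,40),near(P,(477,111.6),88,95,40))
P=bot.get_image('top')
for r in bot.masks_of(P,'nylon_center')[:2]:print(top_fit(P,r['pixels'],26))
E
```

```text
clock: 33.8
tcp_pos: [475.4, 110.5, 168.6]
tcp_rot: [0.622, 0.783, -0.001, -0.001]
contact_force: [0.3, -0.1, -0.6]
gripper_width: 85.4
grip_force: 0.0
(2847, array([475.7, 111.8,  22.5]), array([475.6, 112.8, 118.3])) (373, array([477. , 112.1,  24.7]), array([477.8, 128. ,  91.7]))
```

View pics/w8.png

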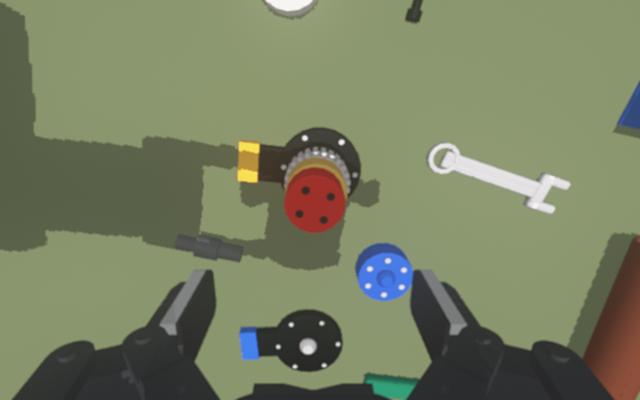

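The cap is seated level (top at 118.3 mm, red disc at (315,200)), the stack is whole and the gripper is clear. I hand in.

```bash
python3 -c "
from bench import bot
print(bot.job_done())"
```

```text
the job is handed in; nothing more can be done
None
```

The black collar, toothed wheel, brass bush and red cap are stacked on the yellow-shoe fixture. By the wrist camera each sits fully home within 2 mm sideways of what is below it. The gripper is open and clear, no move went near the white nylon collar, and the job is handed in at about 34 s with no verdict returned.

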